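# Pack the balance's calibration kit

## Robot

A 6-joint arm with a two-finger parallel gripper is mounted at the origin on the work surface. World frame = base frame: x ahead of the robot, y to its left, z up, the work surface at z = 0. Lengths are in m, angles in rad, forces in N, time in s.
With the tool pointing down it reaches from about 0.375 to 0.975 m from the base axis. Payload 3.8 kg.
Tool frame: the origin (TCP) lies midway between the tips of the shut fingers; the grasp point (between the pads) lies 19 mm behind it; z points along the fingers, y is the line along which they close (so a half turn about z gives the same grasp; the last joint's range is limited). The gripper opens to 85 mm and grips with 20 to 120 N. Pads are 22 mm wide; open, the fingers measure 114 mm over their backs; the gripper's body (76 mm by 85 mm) begins 54 mm behind the grasp point. The pads swing forward as they close: fully open they stand 13 mm farther back than shut.
Start: joints at [1.25, 0.264, 1.604, -0, 1.274, -0.037], TCP at [0.189, 0.648, 0.194] pointing down, gripper open.
Joint ranges: [-2.63, 2.63], [-0.94, 2.18], [0.31, 2.57], [-1.31, 4.45], [0, 2.66], [-2.55, 2.55]. Speed limits (rad/s): [2.57, 2.57, 3.14, 3.14, 3.14, 3.14].

## Interface

Orientations are given as a rotation vector (axis times angle).
In Python, from workcell import bot gives the robot as it stands.
- The arm moves only by the tool servo_tool, never from a script. Its argument "series" is a list of rows, each a list of 7 numbers: the shift along the world's x, y, z in units of 0.15 m (1.0 is 0.15 m), then the turn, a rotation vector about the world's x, y, z in units of 180 degrees (1.0 is 180 degrees), then the closure, from 0 (fully open) to 1 (shut). A call has 1 to 20 rows; each row is the pose to reach, as a shift and turn from the pose commanded when the call began, turning the shorter way round; what a row does not reach only later rows make up. A row lasts 1/10 s, in which the tool goes at most 50 mm and 8.59 degrees, less where a joint would pass 70% of its speed; a pose out of reach is approached as far as the arm can. A call with a number of a shift or a turn outside -1 to 1 is refused whole. A call with a gripper value outside its range is refused whole. The fingers move at their own pace and stop on an object; "newtons" is the grip in N (left out, the last holds). Time passes only in rows, so rows that repeat a pose let the fingers close. It gives the time, the measured TCP pose, the force, the opening and the grip force at its end, in the units of the state.
- bot.read_state(): the state, without advancing time (a new reading comes with each control period).
- bot.read_camera(name): name is "scene" or "top" or "wrist"; returns the picture (480x640x3 uint8, red, green, blue); there is no depth.
- bot.camera_info(name): a dict with "vertical_fov" (degrees; the focal length in pixels is half the picture's height over the tangent of half this angle, whatever the lens; pixels are square), "cx", "cy" (the principal point, pixels), "R" (3x3) and "t" (3): a world point X has camera coordinates R X + t. Camera axes: x right, y down, z forward; pixel columns grow to the right and rows downward; lengths in m; the calibration is good to about 2 mm. A picture is of the moment at which its call begins: read the wrist's pose just before it. camera_info takes no time and is no camera call; for the wrist camera it gives the pose at the moment of the call.
- bot.finish_job(): hands the job in; it is judged then, once.
Trained networks look in the newest picture that a camera, given by its name, has taken for a name from the list of things; names that differ only in an ending like _2 or _b are one class to them, and where a whole thing is asked for, a point or a joint stands for the part that bears it (a point fixed in the world has none). Each returns a list of dicts, best first, with "score" (0 to 1); they miss things now and then, are a little off and sometimes report something else, mostly with a low value. They report only what shows in the picture. A call takes as long as a camera call.
- bot.recognise(target, camera): "box" ([left, top, right, bottom] as shares, 0 to 1, of the picture: columns of its width, rows of its height, round what is visible of it).
- bot.trace(target, camera): "mask" (480x640 bool, what is visible of it) and "box" ([left, top, right, bottom] as shares, 0 to 1, of the picture: columns of its width, rows of its height, round what is visible of it).
- bot.mark_of(target, camera): "at" ([row, column] as shares, 0 to 1, of the picture: columns of its width, rows of its height: a listed point, or the origin of a listed thing).
The state is a dict: "time": time; "q": joint angles; "joint_vel": joint speeds; "joint_torque": joint torques, N m; "tool_pos": TCP position; "tcp_rot": TCP orientation; "wrist_force": force on the tool from outside, world axes, zero at the start; "torque": the same for the moment, N m; "width": opening from 0.0 (shut) to 1.0 (fully open); "grip_force": force on a finger pad.
Only numpy, scipy, OpenCV 4.12 (cv2) and the standard library are available. Lean on these libraries where they do the work, as an engineer would, in place of code of your own. Each camera call takes 0.05 s, during which the arm holds its last target. There are 200 camera calls.

## Task

Pack the balance's calibration kit back into its grey caddy: stand each of the three knobbed steel weights upright in the round seat of its own size (large, middle, small) and lay the two-pronged weight fork flat in the long seat, either way round. The plain steel cylinder without a knob and the scraper with the solid blade do not belong to the kit: leave them where they are.

Things in the scene. Friction and masses are not known exactly. Their poses are not given: they have to be found in the camera images.
- weight_large_center (a point): large calibration weight: upright polished steel cylinder, 48 mm in diameter and 42 mm high, with a necked grip knob on top (25 mm across); 64 mm high in all, 650 g give or take a quarter. Point on its axis half-way up, 32 mm above its underside; z up.
- weight_middle_center (a point): middle calibration weight: upright polished steel cylinder, 36 mm in diameter and 36 mm high, with a necked grip knob on top (19 mm across); 54 mm high in all, 310 g give or take a quarter. Point on its axis half-way up, 27 mm above its underside; z up.
- weight_small_center (a point): small calibration weight: upright polished steel cylinder, 25 mm in diameter and 26 mm high, with a necked grip knob on top (13 mm across); 40 mm high in all, 110 g give or take a quarter. Point on its axis half-way up, 20 mm above its underside; z up.
- seat_large_floor (a point): round white seat for the large weight: shallow cup of 66 mm bore, rim 3 mm wide and 2.5 mm above its floor. Point at the centre of its floor, 7 mm above the bench; z up, x along the caddy. The grey caddy is a flat fixed tray, 250 (x) by 152 mm (y), rim 8 mm high; its three round seats, in any order, stand in a row 84 mm apart along x, the long seat 80 mm to the row's +y side.
- seat_middle_floor (a point): round white seat for the middle weight: shallow cup of 54 mm bore, rim 3 mm wide and 2.5 mm above its floor. Point at the centre of its floor, 7 mm above the bench; z up, x along the caddy. The grey caddy is a flat fixed tray, 250 (x) by 152 mm (y), rim 8 mm high; its three round seats, in any order, stand in a row 84 mm apart along x, the long seat 80 mm to the row's +y side.
- seat_small_floor (a point): round white seat for the small weight: shallow cup of 43 mm bore, rim 3 mm wide and 2.5 mm above its floor. Point at the centre of its floor, 7 mm above the bench; z up, x along the caddy. The grey caddy is a flat fixed tray, 250 (x) by 152 mm (y), rim 8 mm high; its three round seats, in any order, stand in a row 84 mm apart along x, the long seat 80 mm to the row's +y side.
- fork_center (a point): weight fork: wooden handle 79 long, 16 wide, 20 mm high, with a flat steel fork of two prongs at its +x end (34 mm wide, 20 mm gap between them, 4 mm thick); 130 mm long in all, about 50 g, lying flat. Point at mid-length, its centre of mass, on the handle, 14 mm from the handle's fork end and 10 mm above its underside; x towards the prongs, z up.
- fork_seat_floor (a point): long white seat for the weight fork in the caddy: shallow trough 150 (x) by 50 mm (y) inside, rim 3 mm wide and 2.5 mm above its floor, with gaps at the middle of both long sides for fingers. Point at the centre of its floor, 7 mm above the bench; x along the trough, z up. The fork may lie either way round.
- slug_center (a point): look-alike: plain polished steel cylinder without a knob, 36 mm in diameter, 30 mm high, upright, about 240 g. It is not part of the kit. Point on its axis half-way up; z up.
- scraper_center (a point): look-alike: scraper with the same wooden handle as the weight fork but one solid steel blade with a round end (34 mm wide, no gap), 130 mm long, 50 g, lying flat. It is not part of the kit. Point 65 mm from the handle's end, on the handle, 10 mm above its underside; x towards the blade, z up.

How it is judged:
By the outcome, as a careful person would: the job done as asked, in the order asked, and still so for the second after the job is handed in, with the robot touching nothing.
It also fails if it takes over 109 s, if anything falls off the work surface, if the arm or the gripper's body presses on something with over 40 N, if the wrist force passes 120 N, or if a joint passes its speed limit or range.

## Working session

There is one attempt and no reset: what is moved stays moved. The work goes in short steps, Python scripts to look and compute and a tool call to move; the robot and the scene stay as the last step left them, time stands still between calls to the robot, and variables do not carry over. Pictures are saved under pics/ and viewed, at most 15 in all, crops included, and the job is handed in when it is done.

Besides the shell and the picture viewer there is one more tool, called as name(argument=value, ...), one argument or row to a line, values as JSON. servo_tool: Moves the arm, as the interface text tells. Shifts and turns lie within -1 to 1; 1 stands for 0.15 m of shift or 180 degrees of turn. Its arguments: {"type":"object","properties":{"series":{"type":"array","items":{"type":"array","items":{"type":"number"}}},"newtons":{"type":"number"}},"required":["series"]}

```bash
mkdir -p pics
cat > h.py <<'E'
from workcell import bot
import numpy as np, cv2
def ray(cam,u,v,z):
    c=bot.camera_info(cam); f=240/np.tan(np.radians(c["vertical_fov"])/2)
    R=np.array(c["R"]);t=np.array(c["t"])
    d=R.T@np.array([(u-c["cx"])/f,(v-c["cy"])/f,1]); o=-R.T@t
    return (o+d*(z-o[2])/d[2])
def snap(cam,name):
    im=bot.read_camera(cam); cv2.imwrite(f"pics/{name}.png",im[:,:,::-1]); return im
Z=dict(weight_large_center=.032,weight_middle_center=.027,weight_small_center=.02,seat_large_floor=.007,seat_middle_floor=.007,seat_small_floor=.007,fork_center=.01,fork_seat_floor=.007,slug_center=.015,scraper_center=.01)
def marks(cam,names=Z):
    for n in names:
        for d in bot.mark_of(n,cam)[:2]:
            r,c=d["at"]; p=ray(cam,c*640,r*480,Z[n])
            print(cam,n,round(d["score"],2),round(c*640),round(r*480),p.round(4))
E
python3 - <<'E'
from h import *
for c in("top","scene"):
    snap(c,c+"0"); marks(c)
print(bot.read_state())
E
```

```text
top weight_large_center 0.44 486 295 [ 0.4452 -0.3752  0.032 ]
top weight_middle_center 0.53 484 295 [ 0.4439 -0.3728  0.027 ]
top weight_small_center 0.5 319 209 [ 0.6017 -0.0174  0.02  ]
top seat_large_floor 0.92 212 268 [0.4575 0.2    0.007 ]
top seat_middle_floor 0.78 215 191 [0.6267 0.2139 0.007 ]
top seat_middle_floor 0.39 493 234 [ 0.5806 -0.3963  0.007 ]
top seat_small_floor 0.79 218 227 [0.547  0.1978 0.007 ]
top fork_center 0.68 396 276 [ 0.4717 -0.192   0.01  ]
top fork_seat_floor 0.6 182 227 [0.539  0.2761 0.007 ]
top fork_seat_floor 0.59 219 227 [0.5478 0.1959 0.007 ]
top scraper_center 0.62 398 199 [ 0.6423 -0.1864  0.01  ]
scene weight_large_center 0.75 117 288 [ 0.5725 -0.395   0.032 ]
scene weight_middle_center 0.81 135 228 [ 0.4455 -0.375   0.027 ]
scene weight_small_center 0.64 334 282 [ 0.593  -0.0167  0.02  ]
scene seat_large_floor 0.93 436 216 [0.4645 0.1965 0.007 ]
scene seat_large_floor 0.74 331 283 [ 0.589  -0.0211  0.007 ]
scene seat_middle_floor 0.77 460 291 [0.6284 0.2047 0.007 ]
scene seat_small_floor 0.59 450 249 [0.5394 0.2073 0.007 ]
scene fork_center 
[... 303 characters left out ...]
[ 0.6393 -0.1769  0.01  ]
{'time': 1.1, 'q': array([ 1.25007752e+00,  2.63891187e-01,  1.60396998e+00, -2.48722025e-05,
        1.27373357e+00, -3.69361562e-02]), 'joint_vel': array([ 0.00036236,  0.00192057, -0.00051238, -0.00169547, -0.00107451,
        0.00044125]), 'joint_torque': array([-7.89799424e-05, -5.15059233e+01, -3.67741942e+01,  2.48668192e-05,
        3.71481610e-04, -1.72484192e-05]), 'tool_pos': array([0.18902606, 0.64799069, 0.1938019 ]), 'tcp_rot': array([ 4.44255896e-01,  3.10999942e+00, -9.87677806e-06]), 'wrist_force': array([-0.7050146 ,  0.06053437,  0.55461727]), 'torque': array([-0.00502838, -0.01816553,  0.02243392]), 'grip_force': 0.0, 'width': 0.9979845256631622}
```

View pics/top0.png

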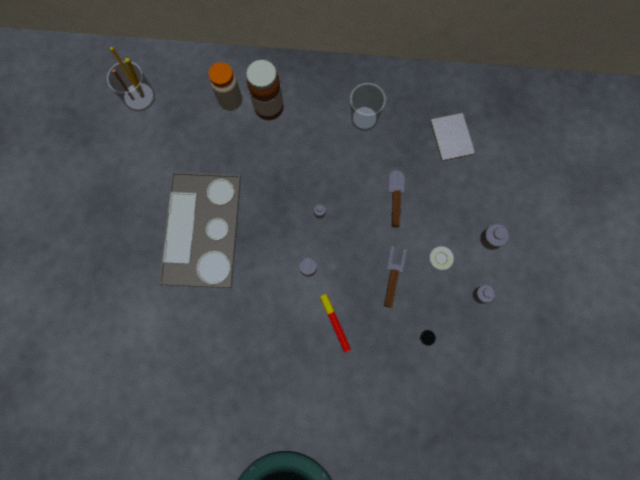

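View pics/scene0.png

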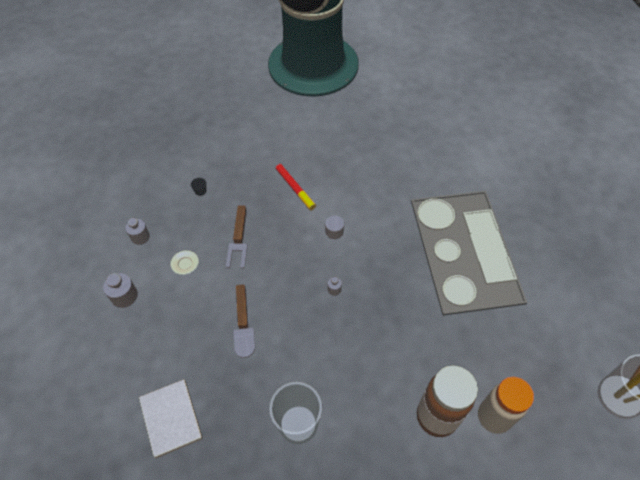

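The scene is clear. In the top view the large weight is at (497,235), the middle at (485,293) and the small at (319,209). The fork is at (395,275), the caddy is on the left, and the knobless slug is at (307,266). I'll go over the caddy first.

servo_tool(
  series=[
    [0.33,-0.33,0.1,0,0,0.04,0],
    [0.66,-0.66,0.2,0,0,0.08,0],
    [1,-1,0.3,0,0,0.111,0],
    [1,-1,0.3,0,0,0.111,0],
  ],
)

```text
time: 1.5
tool_pos: [0.3283, 0.5084, 0.2358]
tcp_rot: [-0.107, 3.139, 0.0]
wrist_force: [0.6, 0.1, 0.1]
width: 1.0
grip_force: 0.0
```

servo_tool(
  series=[
    [0.33,-0.33,0,0,0,0,0],
    [0.66,-0.66,0,0,0,0,0],
    [1,-1,0,0,0,0,0],
  ],
)

```text
time: 1.8
tool_pos: [0.4346, 0.4021, 0.2358]
tcp_rot: [-0.102, 3.139, 0.001]
wrist_force: [0.8, -0.0, 0.1]
width: 0.999
grip_force: 0.0
```

servo_tool(
  series=[
    [0,-0.33,0,0,0,0,0],
    [0,-0.66,0,0,0,0,0],
    [0,-0.8,0,0,0,0,0],
    [0,-0.8,0,0,0,0,0],
    [0,-0.8,0,0,0,0,0],
  ],
)

```text
time: 2.3
tool_pos: [0.4337, 0.2836, 0.2357]
tcp_rot: [-0.1, 3.139, 0.002]
wrist_force: [-0.4, 0.4, 0.2]
width: 1.001
grip_force: 0.0
```

Run:
```python
from h import *
s=bot.read_state();print(s["time"],s["tool_pos"],s["tcp_rot"],s["q"].round(2))
snap("wrist","w1"); marks("wrist",[n for n in Z if "seat" in n])
c=bot.camera_info("wrist");print(-np.array(c["R"]).T@c["t"])
```

```text
2.3 [0.43366784 0.28362854 0.23569855] [-9.98115003e-02  3.13929297e+00  1.65156459e-03] [ 0.53 -0.06  1.88  0.    1.32 -1.1 ]
wrist seat_large_floor 0.81 238 212 [0.4561 0.1981 0.007 ]
wrist seat_middle_floor 0.58 247 359 [0.6239 0.2097 0.007 ]
wrist seat_small_floor 0.77 239 292 [0.5428 0.1999 0.007 ]
wrist fork_seat_floor 0.94 314 294 [0.5396 0.2802 0.007 ]
[0.36316657 0.28033071 0.41533894]
```

View pics/w1.png

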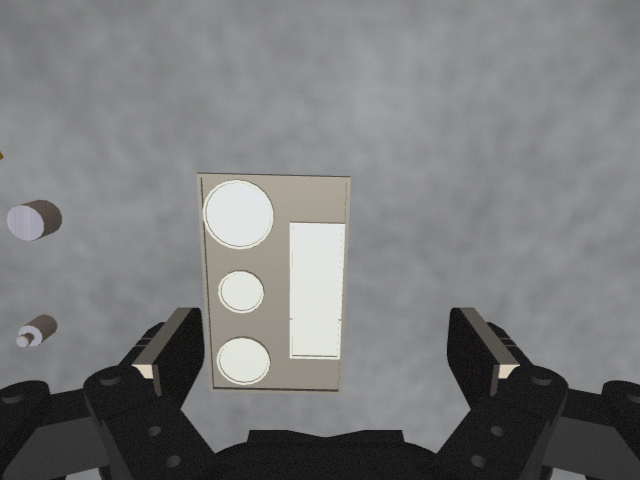

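The wrist view shows the caddy upright in the image. The large seat is at (238,213), small at (241,292), middle at (245,360) and the long seat at (316,290).

servo_tool(
  series=[
    [0.1,-0.33,0,0,0,0,0],
    [0.2,-0.66,0,0,0,0,0],
    [0.25,-1,0,0,0,0,0],
    [0.25,-1,0,0,0,0,0],
  ],
)

```text
time: 2.95
tool_pos: [0.4717, 0.1299, 0.2352]
tcp_rot: [-0.096, 3.14, -0.004]
wrist_force: [-0.0, 1.5, 0.3]
width: 1.001
grip_force: 0.0
```

servo_tool(
  series=[
    [0,-0.33,0,0,0,0,0],
    [0,-0.66,0,0,0,0,0],
    [0,-1,0,0,0,0,0],
    [0,-1,0,0,0,0,0],
  ],
)

```text
time: 3.35
tool_pos: [0.4711, -0.0205, 0.2354]
tcp_rot: [0.094, -3.14, 0.003]
wrist_force: [-0.3, 0.2, 0.6]
width: 0.999
grip_force: 0.0
```

servo_tool(
  series=[
    [0,-0.33,0,0,0,0,0],
    [0,-0.66,0,0,0,0,0],
    [0,-1,0,0,0,0,0],
    [0,-1,0,0,0,0,0],
    [0,-1,0,0,0,0,0],
  ],
)

```text
time: 3.85
tool_pos: [0.4714, -0.1659, 0.235]
tcp_rot: [0.099, -3.14, -0.002]
wrist_force: [-0.3, 0.4, -0.4]
width: 0.999
grip_force: 0.0
```

Run:
```python
from h import *
s=bot.read_state();print(s["time"],s["tool_pos"],s["tcp_rot"],s["q"].round(2))
snap("wrist","w2"); marks("wrist",["fork_center","scraper_center","weight_small_center"])
d=bot.trace("fork_center","wrist")
for e in d[:2]:
    p=np.argwhere(e["mask"])[:,::-1].astype(float); m,v=cv2.PCACompute(p,None)[:2]
    a=[ray("wrist",*(m[0]+k*v[0]),.01) for k in(-40,40)]; dd=a[1]-a[0]
    print(e["score"],e["box"],m,np.degrees(np.arctan2(dd[1],dd[0])))
```

```text
3.85 [ 0.47137435 -0.1659371   0.23501234] [ 9.94903050e-02 -3.13962120e+00 -2.16500208e-03] [-0.39 -0.1   1.92  0.    1.32 -2.02]
wrist fork_center 0.97 301 195 [ 0.4713 -0.1881  0.01  ]
wrist scraper_center 0.8 301 350 [ 0.6443 -0.179   0.01  ]
wrist weight_small_center 0.69 459 323 [ 0.5952 -0.014   0.02  ]
0.86 [0.4342, 0.2704, 0.5089, 0.5433] [[306.20678874 190.71237159]] -7.1240083042315065
```

servo_tool(
  series=[
    [0,-0.33,0,0,0,0,0],
    [0,-0.66,0,0,0,0,0],
    [0,-1,0,0,0,0,0],
    [0,-1,0,0,0,0,0],
  ],
)

```text
time: 4.5
tool_pos: [0.4711, -0.3203, 0.2352]
tcp_rot: [0.098, -3.14, 0.004]
wrist_force: [-0.6, 0.3, 0.2]
width: 1.0
grip_force: 0.0
```

servo_tool(
  series=[
    [0,-0.33,0,0,0,0,0],
    [0,-0.45,0,0,0,0,0],
    [0,-0.45,0,0,0,0,0],
    [0,-0.45,0,0,0,0,0],
  ],
)

```text
time: 4.9
tool_pos: [0.4712, -0.3824, 0.2351]
tcp_rot: [0.103, -3.14, -0.002]
wrist_force: [-0.1, -0.6, -0.3]
width: 1.0
grip_force: 0.0
```

Run:
```python
from h import *
s=bot.read_state();print(s["time"],s["tool_pos"],s["tcp_rot"],s["q"].round(2))
snap("wrist","w3"); marks("wrist",["weight_large_center","weight_middle_center"])
cv2.imwrite("pics/w23.png",np.vstack([cv2.resize(cv2.imread(f"pics/w{i}.png"),(400,300)) for i in (2,3)]))
```

```text
4.9 [ 0.47122449 -0.38237789  0.23507077] [ 1.02600384e-01 -3.13963665e+00 -2.43142252e-03] [-0.72  0.11  1.7   0.    1.32 -2.36]
wrist weight_large_center 0.98 309 299 [ 0.5728 -0.3915  0.032 ]
wrist weight_middle_center 0.93 336 177 [ 0.4493 -0.373   0.027 ]
```

View pics/w23.png

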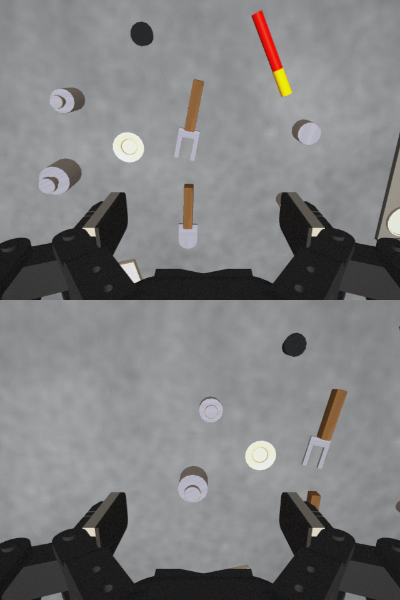

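The wrist views show the fork (prongs down-left, yaw about −7°), the dish, and the large and middle weights clearly. I'll pick the large weight at (0.573, −0.3915).

servo_tool(
  series=[
    [0.33,-0.03,-0.1,0,0,0,0],
    [0.68,-0.06,-0.3,0,0,0,0],
    [0.68,-0.06,-0.6,0,0,0,0],
    [0.68,-0.06,-0.9,0,0,0,0],
    [0.68,-0.06,-0.9,0,0,0,0],
  ],
)

```text
time: 5.55
tool_pos: [0.568, -0.3872, 0.0913]
tcp_rot: [0.105, -3.127, -0.016]
wrist_force: [-1.1, 1.2, -0.6]
width: 1.001
grip_force: 0.0
```

servo_tool(
  series=[
    [0,0,-0.2,0,0,0,0],
    [0,0,-0.4,0,0,0,0],
    [0,0,-0.5,0,0,0,0],
    [0,0,-0.58,0,0,0,0],
    [0,0,-0.61,0,0,0,0],
    [0,0,-0.61,0,0,0,0],
  ],
)

```text
time: 6.15
tool_pos: [0.5732, -0.3931, 0.0096]
tcp_rot: [-0.102, 3.139, -0.001]
wrist_force: [-0.2, -0.8, 0.2]
width: 0.994
grip_force: 0.0
```

servo_tool(
  series=[
    [0,0,0,0,0,0,0.3],
    [0,0,0,0,0,0,0.5],
    [0,0,0,0,0,0,0.8],
    [0,0,0,0,0,0,0.8],
    [0,0,0,0,0,0,0.8],
    [0,0,0,0,0,0,0.8],
  ],
  newtons=60,
)

```text
time: 6.75
tool_pos: [0.5732, -0.3928, 0.0096]
tcp_rot: [-0.102, 3.139, 0.0]
wrist_force: [-0.8, 2.2, 4.2]
width: 0.255
grip_force: 58.6
```

Run:
```python
from h import *
snap("wrist","w4"); snap("scene","s4")
a=cv2.imread("pics/w4.png"); b=cv2.imread("pics/s4.png")
cv2.imwrite("pics/m4.png",np.hstack([cv2.resize(a,(400,300)),cv2.resize(b[180:420,0:320],(400,300))]))
s=bot.read_state();print(s["width"],s["grip_force"])
```

```text
0.26314868127494145 58.65264511760415
```

View pics/m4.png

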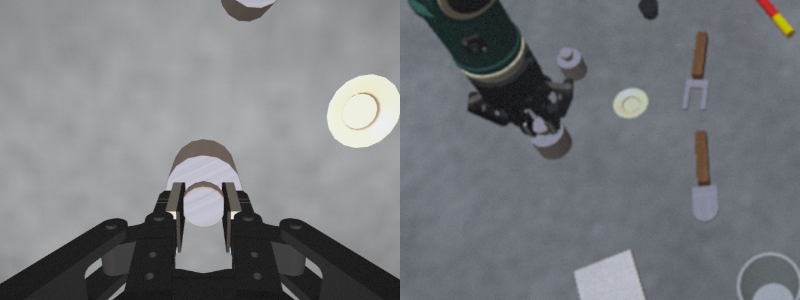

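The picture is ambiguous: the fingers look as if they hold the knob rather than the body. I'll lift a little and look again.

servo_tool(
  series=[
    [0,0,0.05,0,0,0,0.8],
    [0,0,0.15,0,0,0,0.8],
    [0,0,0.3,0,0,0,0.8],
    [0,0,0.3,0,0,0,0.8],
    [0,0,0.3,0,0,0,0.8],
  ],
)

```text
time: 7.35
tool_pos: [0.5733, -0.3933, 0.0543]
tcp_rot: [-0.102, 3.139, -0.002]
wrist_force: [-0.7, 0.3, -6.9]
width: 0.257
grip_force: 59.3
```

Run:
```python
from h import *
snap("wrist","w5"); snap("scene","s5")
a=cv2.imread("pics/w5.png"); b=cv2.imread("pics/s5.png")
cv2.imwrite("pics/m5.png",np.hstack([cv2.resize(a[180:480,160:480],(400,375)),cv2.resize(b[200:320,40:168],(400,375),interpolation=cv2.INTER_CUBIC)]))
s=bot.read_state();print(s["width"],s["grip_force"],s["wrist_force"],s["tool_pos"],s["torque"])
```

```text
0.2574220119990785 59.306025591358775 [ 0.05548933  1.09904893 -6.33043357] [ 0.57178837 -0.39220512  0.05229721] [ 0.02283421 -0.0217473   0.02102933]
```

View pics/m5.png

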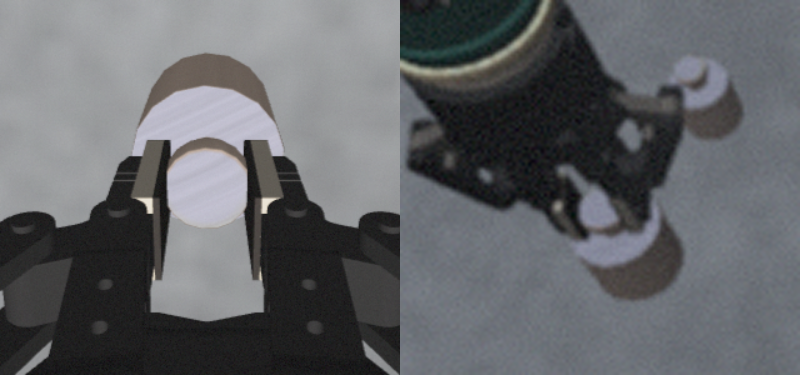

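Run:
```python
from h import *
for nm,u,v in(("tipL",290,292),("tipR",357,292),("padbotL",286,349),("bodytop_far",325,249),("bodybot_far",325,222),("bodyL",268,300),("bodyR",386,300)):
    print(nm,[ray("wrist",u,v,z).round(3).tolist() for z in(.05,.07,.09,.11)])
```

```text
tipL [[0.58, -0.408, 0.05], [0.572, -0.407, 0.07], [0.563, -0.406, 0.09], [0.555, -0.404, 0.11]]
tipR [[0.578, -0.376, 0.05], [0.57, -0.379, 0.07], [0.562, -0.381, 0.09], [0.553, -0.383, 0.11]]
padbotL [[0.611, -0.409, 0.05], [0.599, -0.408, 0.07], [0.587, -0.406, 0.09], [0.575, -0.405, 0.11]]
bodytop_far [[0.558, -0.393, 0.05], [0.552, -0.393, 0.07], [0.546, -0.394, 0.09], [0.54, -0.394, 0.11]]
bodybot_far [[0.545, -0.394, 0.05], [0.54, -0.394, 0.07], [0.536, -0.394, 0.09], [0.531, -0.395, 0.11]]
bodyL [[0.585, -0.419, 0.05], [0.576, -0.416, 0.07], [0.567, -0.414, 0.09], [0.558, -0.411, 0.11]]
bodyR [[0.582, -0.362, 0.05], [0.573, -0.366, 0.07], [0.564, -0.37, 0.09], [0.555, -0.373, 0.11]]
```

Run:
```python
from h import *
tp=bot.read_state()["tool_pos"]
# open-pad corners in w1, relative to TCP, for heights above TCP
for nm,u,v in(("L inner",203,308),("R inner",450,308)):
    for dz in(0,.01,.02,.03,.04,.05): print(nm,dz,(ray("wrist",u,v,tp[2]+dz)-tp).round(4))
```

```text
L inner 0 [ 0.0184 -0.0568 -0.    ]
L inner 0.01 [ 0.0135 -0.0539  0.01  ]
L inner 0.02 [ 0.0086 -0.051   0.02  ]
L inner 0.03 [ 0.0038 -0.0481  0.03  ]
L inner 0.04 [-0.0011 -0.0452  0.04  ]
L inner 0.05 [-0.006  -0.0423  0.05  ]
R inner 0 [ 0.011   0.0607 -0.    ]
R inner 0.01 [0.0065 0.057  0.01  ]
R inner 0.02 [0.002  0.0534 0.02  ]
R inner 0.03 [-0.0025  0.0498  0.03  ]
R inner 0.04 [-0.0069  0.0462  0.04  ]
R inner 0.05 [-0.0114  0.0426  0.05  ]
```

I have the large weight securely by its knob. The fingertips really sit about 35 mm above the reported TCP, and I'll allow for that. Next I carry it to the large seat at (0.4585, 0.197).

servo_tool(
  series=[
    [0,0.2,0.25,0,0,0,0.8],
    [-0.05,0.45,0.33,0,0,0,0.8],
    [-0.15,0.75,0.33,0,0,0,0.8],
    [-0.2,1,0.33,0,0,0,0.8],
    [-0.2,1,0.33,0,0,0,0.8],
  ],
  newtons=80,
)

```text
time: 7.95
tool_pos: [0.5393, -0.2369, 0.1008]
tcp_rot: [0.106, -3.134, -0.009]
wrist_force: [0.1, -1.4, -7.7]
width: 0.248
grip_force: 79.3
```

servo_tool(
  series=[
    [-0.1,0.33,0,0,0,0,0.8],
    [-0.2,0.66,0,0,0,0,0.8],
    [-0.25,1,0,0,0,0,0.8],
    [-0.25,1,0,0,0,0,0.8],
  ],
)

```text
time: 8.35
tool_pos: [0.502, -0.0877, 0.1013]
tcp_rot: [0.107, -3.135, -0.006]
wrist_force: [0.9, -1.4, -6.7]
width: 0.246
grip_force: 80.4
```

servo_tool(
  series=[
    [-0.1,0.33,0,0,0,0,0.8],
    [-0.2,0.66,0,0,0,0,0.8],
    [-0.25,1,0,0,0,0,0.8],
    [-0.25,1,0,0,0,0,0.8],
  ],
)

```text
time: 8.75
tool_pos: [0.4657, 0.0616, 0.1023]
tcp_rot: [0.109, -3.137, -0.004]
wrist_force: [0.3, -1.4, -6.8]
width: 0.245
grip_force: 81.3
```

servo_tool(
  series=[
    [-0.02,0.3,0,0,0,0,0.8],
    [-0.05,0.6,0,0,0,0,0.8],
    [-0.05,0.8,0,0,0,0,0.8],
    [-0.05,0.9,0,0,0,0,0.8],
    [-0.05,0.93,0,0,0,0,0.8],
    [-0.05,0.93,0,0,0,0,0.8],
    [-0.05,0.93,0,0,0,0,0.8],
  ],
)

```text
time: 9.45
tool_pos: [0.4603, 0.1952, 0.1029]
tcp_rot: [0.101, -3.139, 0.002]
wrist_force: [0.3, -0.3, -6.6]
width: 0.244
grip_force: 81.8
```

Run:
```python
from h import *
s=bot.read_state();print(s["time"],s["width"],s["wrist_force"],s["tool_pos"],s["tcp_rot"])
snap("wrist","w6"); snap("scene","s6"); marks("wrist",["seat_large_floor","seat_small_floor","seat_middle_floor","fork_seat_floor"])
```

```text
9.45 0.24423915337286217 [ 0.32833345 -0.29971188 -6.61819882] [0.46032718 0.19515407 0.10285311] [ 1.00794732e-01 -3.13907359e+00  1.90162165e-03]
wrist seat_large_floor 0.59 331 224 [0.4574 0.1994 0.007 ]
wrist fork_seat_floor 0.6 429 340 [0.5422 0.2796 0.007 ]
```

servo_tool(
  series=[
    [-0.01,0.02,-0.2,0,0,0,0.8],
    [-0.01,0.02,-0.38,0,0,0,0.8],
    [-0.01,0.02,-0.48,0,0,0,0.8],
    [-0.01,0.02,-0.54,0,0,0,0.8],
    [-0.01,0.02,-0.56,0,0,0,0.8],
    [-0.01,0.02,-0.56,0,0,0,0.8],
  ],
)

```text
time: 10.35
tool_pos: [0.4593, 0.1996, 0.0195]
tcp_rot: [-0.102, 3.14, 0.0]
wrist_force: [-0.3, -0.3, -6.8]
width: 0.248
grip_force: 81.8
```

servo_tool(
  series=[
    [0,0,-0.013,0,0,0,0.8],
    [0,0,-0.02,0,0,0,0.8],
    [0,0,-0.02,0,0,0,0.8],
  ],
)

```text
time: 10.65
tool_pos: [0.4595, 0.1998, 0.017]
tcp_rot: [-0.102, 3.139, 0.001]
wrist_force: [-0.6, 0.7, -6.0]
width: 0.244
grip_force: 81.9
```

Run:
```python
from h import *
s=bot.read_state();print(s["time"],s["width"],s["wrist_force"],s["tool_pos"],s["torque"])
snap("wrist","w7"); snap("scene","s7")
a=cv2.imread("pics/w7.png"); b=cv2.imread("pics/s7.png")
cv2.imwrite("pics/m7.png",np.hstack([cv2.resize(a[120:420,160:480],(400,375)),cv2.resize(b[160:310,380:540],(400,375),interpolation=cv2.INTER_CUBIC)]))
```

```text
10.65 0.24420891661900512 [-0.64040131  0.72703204 -6.0310552 ] [0.45952718 0.19983546 0.01698241] [-0.0422571  -0.01685828 -0.01517661]
```

View pics/m7.png

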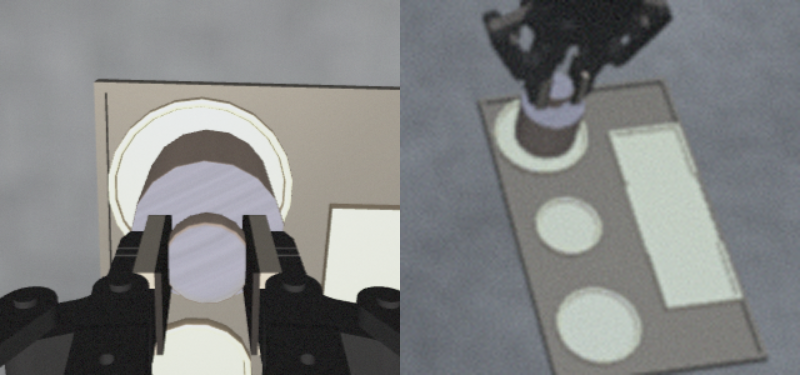

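The weight is over the large seat and well inside it. I'll lower it until it touches.

servo_tool(
  series=[
    [0,-0.005,-0.007,0,0,0,0.8],
    [0,-0.01,-0.013,0,0,0,0.8],
    [0,-0.01,-0.02,0,0,0,0.8],
    [0,-0.01,-0.02,0,0,0,0.8],
  ],
)

```text
time: 11.15
tool_pos: [0.4608, 0.2, 0.0167]
tcp_rot: [-0.101, 3.137, 0.005]
wrist_force: [-6.3, 3.6, 14.6]
width: 0.246
grip_force: 83.9
```

servo_tool(
  series=[
    [0,0,0.015,0,0,0,0.8],
    [0,0,0.015,0,0,0,0.7],
    [0,0,0.015,0,0,0,0.4],
    [0,0,0.015,0,0,0,0.2],
    [0,0,0.015,0,0,0,0.2],
    [0,0,0.2,0,0,0,0.2],
    [0,0,0.5,0,0,0,0],
    [0,0,0.8,0,0,0,0],
    [0,0,0.8,0,0,0,0],
  ],
)

```text
time: 12.05
tool_pos: [0.4644, 0.2, 0.1408]
tcp_rot: [-0.101, 3.127, 0.007]
wrist_force: [0.8, 0.1, 1.1]
width: 0.998
grip_force: 0.0
```

servo_tool(
  series=[
    [0,-0.33,0,0,0,0,0],
    [0,-0.66,0,0,0,0,0],
    [0,-1,0,0,0,0,0],
    [0,-1,0,0,0,0,0],
  ],
)

```text
time: 12.45
tool_pos: [0.4583, 0.0431, 0.1327]
tcp_rot: [0.093, -3.139, 0.004]
wrist_force: [0.3, 0.3, 0.6]
width: 0.999
grip_force: 0.0
```

servo_tool(
  series=[
    [0,-0.33,0,0,0,0,0],
    [0,-0.66,0,0,0,0,0],
    [0,-1,0,0,0,0,0],
    [0,-1,0,0,0,0,0],
  ],
)

```text
time: 12.85
tool_pos: [0.4589, -0.1065, 0.1331]
tcp_rot: [-0.093, 3.14, -0.003]
wrist_force: [0.6, 0.5, 0.2]
width: 1.003
grip_force: 0.0
```

servo_tool(
  series=[
    [0,-0.33,0,0,0,0,0],
    [0,-0.66,0,0,0,0,0],
    [0,-1,0,0,0,0,0],
    [0,-1,0,0,0,0,0],
  ],
)

```text
time: 13.25
tool_pos: [0.4594, -0.256, 0.1331]
tcp_rot: [-0.095, 3.14, -0.003]
wrist_force: [-0.3, 0.3, -0.3]
width: 1.0
grip_force: 0.0
```

servo_tool(
  series=[
    [-0.02,-0.33,0,0,0,0,0],
    [-0.04,-0.6,0,0,0,0,0],
    [-0.06,-0.8,0,0,0,0,0],
    [-0.06,-0.8,0,0,0,0,0],
    [-0.06,-0.8,0,0,0,0,0],
  ],
)

```text
time: 13.75
tool_pos: [0.4502, -0.3704, 0.1324]
tcp_rot: [0.101, -3.139, -0.003]
wrist_force: [0.6, -0.1, 0.3]
width: 1.003
grip_force: 0.0
```

Run:
```python
from h import *
s=bot.read_state();print(s["time"],s["width"],s["wrist_force"],s["tool_pos"],s["tcp_rot"])
snap("wrist","w8"); marks("wrist",["weight_middle_center"])
snap("scene","s8"); marks("scene",["weight_large_center"])
```

```text
13.75 1.0029614178152881 [ 0.55504924 -0.10945668  0.30384098] [ 0.45016135 -0.37043416  0.13244647] [ 0.10116009 -3.13914362 -0.00323523]
wrist weight_middle_center 0.71 321 223 [ 0.449  -0.3727  0.027 ]
scene weight_large_center 0.75 442 207 [0.4605 0.2042 0.032 ]
```

servo_tool(
  series=[
    [-0.005,-0.015,-0.3,0,0,0,0],
    [-0.005,-0.015,-0.55,0,0,0,0],
    [-0.005,-0.015,-0.7,0,0,0,0],
    [-0.005,-0.015,-0.8,0,0,0,0],
    [-0.005,-0.015,-0.855,0,0,0,0],
    [-0.005,-0.015,-0.855,0,0,0,0],
  ],
  newtons=60,
)

```text
time: 14.55
tool_pos: [0.4491, -0.3735, 0.0045]
tcp_rot: [0.103, -3.139, -0.001]
wrist_force: [-0.6, -0.1, -0.4]
width: 0.998
grip_force: 0.0
```

servo_tool(
  series=[
    [0,0,0,0,0,0,0.4],
    [0,0,0,0,0,0,0.6],
    [0,0,0,0,0,0,0.8],
    [0,0,0,0,0,0,0.95],
    [0,0,0,0,0,0,0.95],
    [0,0,0,0,0,0,0.95],
  ],
)

```text
time: 15.15
tool_pos: [0.4496, -0.3744, 0.0059]
tcp_rot: [-0.102, 3.139, -0.001]
wrist_force: [-0.2, 2.5, 5.6]
width: 0.176
grip_force: 58.5
```

servo_tool(
  series=[
    [0,0,0.05,0,0,0,0.95],
    [0,0,0.15,0,0,0,0.95],
    [0,0,0.4,0,0,0,0.95],
    [0,0,0.67,0,0,0,0.95],
    [0,0,0.67,0,0,0,0.95],
  ],
)

```text
time: 15.65
tool_pos: [0.4533, -0.378, 0.1135]
tcp_rot: [-0.102, 3.131, -0.014]
wrist_force: [1.4, -1.2, -1.5]
width: 0.175
grip_force: 58.9
```

servo_tool(
  series=[
    [0.1,0.3,0,0,0,0,0.95],
    [0.2,0.6,0,0,0,0,0.95],
    [0.3,1,0,0,0,0,0.95],
    [0.3,1,0,0,0,0,0.95],
  ],
)

```text
time: 16.05
tool_pos: [0.4939, -0.2196, 0.1049]
tcp_rot: [0.107, -3.138, -0.004]
wrist_force: [0.0, -0.2, -2.5]
width: 0.175
grip_force: 59.2
```

servo_tool(
  series=[
    [0.1,0.3,0,0,0,0,0.95],
    [0.2,0.6,0,0,0,0,0.95],
    [0.3,1,0,0,0,0,0.95],
    [0.3,1,0,0,0,0,0.95],
  ],
)

```text
time: 16.45
tool_pos: [0.5395, -0.0702, 0.1053]
tcp_rot: [0.108, -3.14, -0.003]
wrist_force: [-0.8, -1.2, -2.5]
width: 0.178
grip_force: 59.5
```

servo_tool(
  series=[
    [0.1,0.3,0,0,0,0,0.95],
    [0.2,0.6,0,0,0,0,0.95],
    [0.3,1,0,0,0,0,0.95],
    [0.3,1,0,0,0,0,0.95],
  ],
)

```text
time: 16.85
tool_pos: [0.5851, 0.0795, 0.1055]
tcp_rot: [-0.107, 3.139, 0.002]
wrist_force: [-0.8, -0.9, -2.4]
width: 0.175
grip_force: 59.6
```

servo_tool(
  series=[
    [0.1,0.3,0,0,0,0,0.95],
    [0.2,0.6,0,0,0,0,0.95],
    [0.27,0.8,0,0,0,0,0.95],
    [0.28,0.88,0,0,0,0,0.95],
    [0.28,0.88,0,0,0,0,0.95],
    [0.28,0.88,0,0,0,0,0.95],
  ],
)

```text
time: 17.45
tool_pos: [0.6254, 0.2061, 0.1049]
tcp_rot: [0.102, -3.138, 0.002]
wrist_force: [0.4, -0.8, -2.5]
width: 0.176
grip_force: 59.7
```

Run:
```python
from h import *
s=bot.read_state();print(s["time"],s["width"],s["wrist_force"],s["tool_pos"],s["tcp_rot"])
snap("wrist","w9"); marks("wrist",["seat_large_floor","seat_small_floor","seat_middle_floor","fork_seat_floor","weight_large_center"])
```

```text
17.45 0.17593643887812535 [ 0.3874396  -0.76372575 -2.51917585] [0.62543041 0.20612025 0.10486185] [ 1.01714986e-01 -3.13823685e+00  2.47587064e-03]
wrist seat_middle_floor 0.97 326 231 [0.6285 0.2071 0.007 ]
wrist fork_seat_floor 0.59 445 108 [0.5421 0.2789 0.007 ]
```

View pics/w9.png

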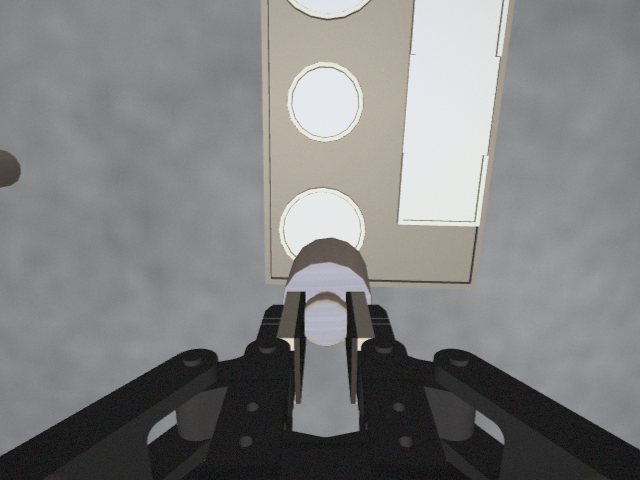

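Held well. The middle seat is at (322,228) and the small seat at (325,102). Lowering now.

servo_tool(
  series=[
    [0.01,0,-0.2,0,0,0,0.95],
    [0.01,0,-0.4,0,0,0,0.95],
    [0.01,0,-0.52,0,0,0,0.95],
    [0.01,0,-0.58,0,0,0,0.95],
    [0.01,0,-0.605,0,0,0,0.95],
    [0.01,0,-0.605,0,0,0,0.95],
  ],
)

```text
time: 18.35
tool_pos: [0.628, 0.2077, 0.0151]
tcp_rot: [-0.102, 3.14, 0.0]
wrist_force: [-0.3, -0.0, -2.1]
width: 0.175
grip_force: 59.7
```

servo_tool(
  series=[
    [0,0,-0.01,0,0,0,0.95],
    [0,0,-0.02,0,0,0,0.95],
    [0,0,-0.02,0,0,0,0.95],
  ],
)

```text
time: 18.65
tool_pos: [0.6287, 0.2083, 0.0131]
tcp_rot: [-0.102, 3.138, 0.001]
wrist_force: [0.1, 0.9, -0.3]
width: 0.174
grip_force: 59.9
```

Run:
```python
from h import *
s=bot.read_state();print(s["time"],s["width"],s["wrist_force"],s["tool_pos"],s["tcp_rot"])
snap("wrist","w10"); snap("scene","s10")
a=cv2.imread("pics/w10.png"); b=cv2.imread("pics/s10.png")
cv2.imwrite("pics/m10.png",np.hstack([cv2.resize(a[120:420,160:480],(400,375)),cv2.resize(b[180:330,400:560],(400,375),interpolation=cv2.INTER_CUBIC)]))
```

```text
18.65 0.1738800536079878 [ 0.05767749  0.85894287 -0.26031622] [0.6287488  0.20825155 0.01309107] [-1.01978014e-01  3.13762963e+00  1.04856148e-03]
```

View pics/m10.png

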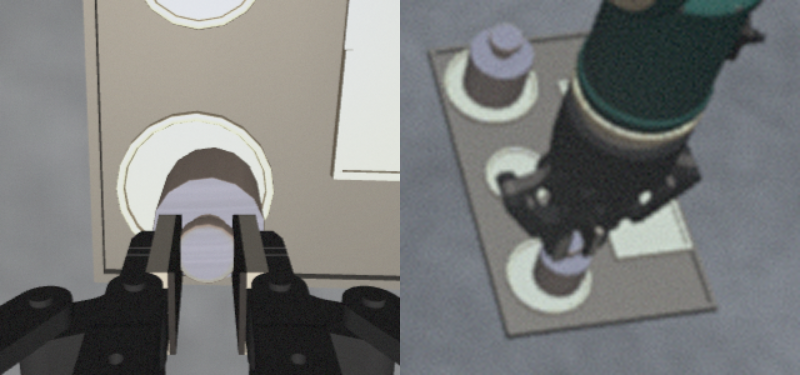

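The middle weight sits about 5 mm to the +y side in its cup, so I'll lift a little, centre it and set it down.

servo_tool(
  series=[
    [0,0,0.03,0,0,0,0.95],
    [-0.01,-0.033,0.03,0,0,0,0.95],
    [-0.01,-0.033,0.03,0,0,0,0.95],
    [-0.01,-0.033,0.01,0,0,0,0.95],
    [-0.01,-0.033,-0.005,0,0,0,0.95],
    [-0.01,-0.033,-0.005,0,0,0,0.95],
    [-0.01,-0.033,-0.005,0,0,0,0.95],
  ],
)

```text
time: 19.45
tool_pos: [0.6272, 0.2032, 0.0128]
tcp_rot: [-0.102, 3.138, 0.001]
wrist_force: [-1.3, 0.5, 6.4]
width: 0.177
grip_force: 60.6
```

servo_tool(
  series=[
    [0,0,0.01,0,0,0,0.9],
    [0,0,0.01,0,0,0,0.7],
    [0,0,0.01,0,0,0,0.4],
    [0,0,0.01,0,0,0,0.2],
    [0,0,0.01,0,0,0,0.2],
    [0,0,0.2,0,0,0,0.2],
    [0,0,0.5,0,0,0,0],
    [0,0,0.8,0,0,0,0],
    [0,0,0.8,0,0,0,0],
  ],
)

```text
time: 20.35
tool_pos: [0.6319, 0.2045, 0.1401]
tcp_rot: [-0.101, 3.126, 0.006]
wrist_force: [0.7, 0.6, 0.2]
width: 0.998
grip_force: 0.0
```

servo_tool(
  series=[
    [-0.07,-0.33,0,0,0,0,0],
    [-0.14,-0.66,0,0,0,0,0],
    [-0.21,-1,0,0,0,0,0],
    [-0.21,-1,0,0,0,0,0],
  ],
)

```text
time: 20.75
tool_pos: [0.5931, 0.048, 0.1305]
tcp_rot: [0.095, -3.139, 0.003]
wrist_force: [-0.2, 1.1, 0.6]
width: 1.003
grip_force: 0.0
```

servo_tool(
  series=[
    [0,-0.3,0,0,0,0,0],
    [0,-0.45,0,0,0,0,0],
    [0,-0.45,0,0,0,0,0],
    [0,-0.45,0,0,0,0,0],
  ],
)

```text
time: 21.15
tool_pos: [0.5947, -0.0143, 0.1308]
tcp_rot: [0.1, -3.14, -0.001]
wrist_force: [-0.1, 0.6, -0.6]
width: 1.003
grip_force: 0.0
```

Run:
```python
from h import *
s=bot.read_state();print(s["time"],s["width"],s["wrist_force"],s["tool_pos"],s["tcp_rot"])
snap("wrist","w11"); marks("wrist",["weight_small_center"])
snap("scene","s11")
a=cv2.imread("pics/w11.png"); b=cv2.imread("pics/s11.png")
cv2.imwrite("pics/m11.png",np.hstack([cv2.resize(a[120:420,160:480],(400,375)),cv2.resize(b[180:330,400:560],(400,375),interpolation=cv2.INTER_CUBIC)]))
```

```text
21.15 1.003049876644635 [-0.12101342  0.56098408 -0.58664865] [ 0.5947084  -0.01426386  0.13077688] [ 1.00035695e-01 -3.13983686e+00 -1.27001951e-03]
wrist weight_small_center 0.96 320 228 [ 0.5989 -0.0167  0.02  ]
```

View pics/m11.png

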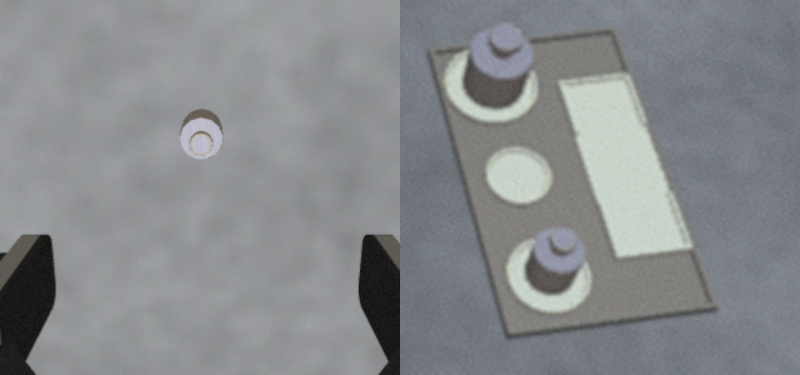

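Both seated weights stand upright in their cups. The small one is dead ahead, so I'll take it.

servo_tool(
  series=[
    [0.025,-0.013,-0.3,0,0,0,0],
    [0.025,-0.013,-0.55,0,0,0,0],
    [0.025,-0.013,-0.7,0,0,0,0],
    [0.025,-0.013,-0.8,0,0,0,0],
    [0.025,-0.013,-0.895,0,0,0,0],
    [0.025,-0.013,-0.895,0,0,0,0],
  ],
  newtons=45,
)

```text
time: 21.9
tool_pos: [0.5972, -0.0159, -0.0049]
tcp_rot: [0.103, -3.137, -0.001]
wrist_force: [0.4, -0.7, 0.2]
width: 0.999
grip_force: 0.0
```

servo_tool(
  series=[
    [0,0,0,0,0,0,0.4],
    [0,0,0,0,0,0,0.6],
    [0,0,0,0,0,0,0.8],
    [0,0,0,0,0,0,1],
    [0,0,0,0,0,0,1],
    [0,0,0,0,0,0,1],
    [0,0,0,0,0,0,1],
  ],
)

```text
time: 22.6
tool_pos: [0.5991, -0.0168, -0.0025]
tcp_rot: [-0.102, 3.139, -0.0]
wrist_force: [-0.3, -1.1, 3.9]
width: 0.105
grip_force: 44.0
```

servo_tool(
  series=[
    [0,0,0.05,0,0,0,1],
    [0,0,0.15,0,0,0,1],
    [0,0,0.4,0,0,0,1],
    [0,0,0.67,0,0,0,1],
    [0,0,0.67,0,0,0,1],
  ],
)

```text
time: 23.1
tool_pos: [0.6041, -0.0168, 0.1055]
tcp_rot: [-0.102, 3.127, -0.002]
wrist_force: [1.3, -0.2, -0.3]
width: 0.1
grip_force: 44.0
```

servo_tool(
  series=[
    [-0.07,0.25,0,0,0,0,1],
    [-0.15,0.6,0,0,0,0,1],
    [-0.23,0.9,0,0,0,0,1],
    [-0.25,1,0,0,0,0,1],
  ],
)

```text
time: 23.5
tool_pos: [0.5589, 0.1371, 0.0973]
tcp_rot: [0.106, -3.138, -0.002]
wrist_force: [-0.4, -0.6, -1.4]
width: 0.099
grip_force: 44.1
```

servo_tool(
  series=[
    [-0.08,0.3,0,0,0,0,1],
    [-0.12,0.44,0,0,0,0,1],
    [-0.12,0.44,-0.2,0,0,0,1],
    [-0.12,0.44,-0.4,0,0,0,1],
    [-0.12,0.44,-0.5,0,0,0,1],
    [-0.12,0.44,-0.56,0,0,0,1],
    [-0.12,0.44,-0.56,0,0,0,1],
    [-0.12,0.44,-0.56,0,0,0,1],
  ],
)

```text
time: 24.3
tool_pos: [0.5439, 0.1994, 0.0142]
tcp_rot: [-0.101, 3.139, 0.001]
wrist_force: [-0.5, 0.2, -1.5]
width: 0.101
grip_force: 44.2
```

Run:
```python
from h import *
s=bot.read_state();print(s["time"],s["width"],s["wrist_force"],s["tool_pos"],s["tcp_rot"])
snap("wrist","w12"); snap("scene","s12")
a=cv2.imread("pics/w12.png"); b=cv2.imread("pics/s12.png")
cv2.imwrite("pics/m12.png",np.hstack([cv2.resize(a[120:420,160:480],(400,375)),cv2.resize(b[180:330,400:560],(400,375),interpolation=cv2.INTER_CUBIC)]))
```

```text
24.3 0.10099392688842379 [-0.51008712  0.20511607 -1.46719066] [0.54392125 0.1993785  0.01420453] [-1.01118403e-01  3.13863247e+00  5.27222134e-04]
```

View pics/m12.png

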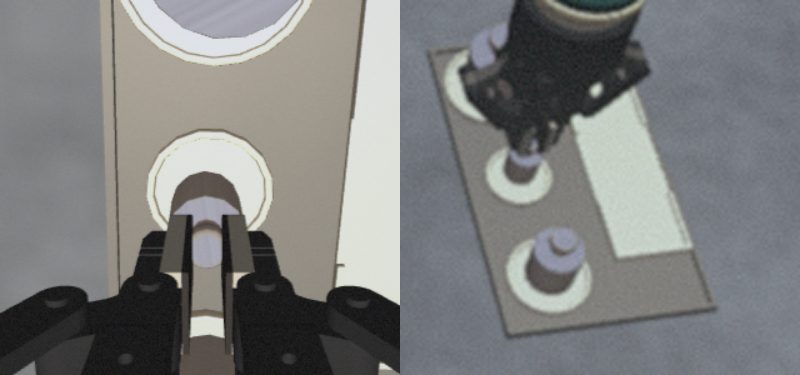

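The small weight hangs centred over its cup with about 9 mm left to lower.

servo_tool(
  series=[
    [-0.005,0.005,-0.03,0,0,0,1],
    [-0.005,0.005,-0.05,0,0,0,1],
    [-0.005,0.005,-0.06,0,0,0,1],
    [-0.005,0.005,-0.064,0,0,0,1],
    [-0.005,0.005,-0.064,0,0,0,1],
  ],
)

```text
time: 24.9
tool_pos: [0.5428, 0.2003, 0.0046]
tcp_rot: [-0.102, 3.139, 0.0]
wrist_force: [-1.7, -2.0, 4.2]
width: 0.101
grip_force: 45.0
```

servo_tool(
  series=[
    [0,0,-0.005,0,0,0,1],
    [0,0,-0.01,0,0,0,1],
    [0,0,-0.01,0,0,0,1],
  ],
)

```text
time: 25.2
tool_pos: [0.5437, 0.2005, 0.0046]
tcp_rot: [-0.102, 3.137, 0.001]
wrist_force: [-2.6, -1.8, 11.6]
width: 0.1
grip_force: 46.1
```

servo_tool(
  series=[
    [0,0,0.01,0,0,0,0.9],
    [0,0,0.01,0,0,0,0.7],
    [0,0,0.01,0,0,0,0.4],
    [0,0,0.01,0,0,0,0.3],
    [0,0,0.01,0,0,0,0.3],
    [0,0,0.2,0,0,0,0.3],
    [0,0,0.5,0,0,0,0.2],
    [0,0,0.85,0,0,0,0],
    [0,0,0.85,0,0,0,0],
  ],
)

```text
time: 26.1
tool_pos: [0.5478, 0.2021, 0.138]
tcp_rot: [-0.102, 3.126, 0.006]
wrist_force: [0.8, -0.4, -0.3]
width: 0.997
grip_force: 0.0
```

servo_tool(
  series=[
    [-0.07,-0.33,0,0,0,-0.03,0],
    [-0.14,-0.66,0,0,0,-0.06,0],
    [-0.2,-1,0,0,0,-0.06,0],
    [-0.2,-1,0,0,0,-0.06,0],
  ],
)

```text
time: 26.5
tool_pos: [0.5106, 0.0457, 0.129]
tcp_rot: [-0.201, -3.134, 0.003]
wrist_force: [-0.2, -0.2, 0.5]
width: 1.003
grip_force: 0.0
```

servo_tool(
  series=[
    [-0.07,-0.33,0,0,0,0,0],
    [-0.14,-0.66,0,0,0,0,0],
    [-0.2,-1,0,0,0,0,0],
    [-0.2,-1,0,0,0,0,0],
  ],
)

```text
time: 26.9
tool_pos: [0.4814, -0.1041, 0.1295]
tcp_rot: [-0.202, -3.135, 0.003]
wrist_force: [-0.7, 0.5, -0.0]
width: 0.997
grip_force: 0.0
```

servo_tool(
  series=[
    [-0.05,-0.33,0,0,0,0,0],
    [-0.08,-0.5,0,0,0,0,0],
    [-0.08,-0.59,0,0,0,0,0],
    [-0.08,-0.59,0,0,0,0,0],
    [-0.08,-0.59,0,0,0,0,0],
  ],
)

```text
time: 27.4
tool_pos: [0.4705, -0.1872, 0.1294]
tcp_rot: [-0.194, -3.135, -0.002]
wrist_force: [0.3, 0.2, 0.1]
width: 0.999
grip_force: 0.0
```

Run:
```python
from h import *
s=bot.read_state();print(s["time"],s["width"],s["wrist_force"],s["tool_pos"],s["tcp_rot"])
snap("wrist","w13"); marks("wrist",["fork_center"])
for e in bot.trace("fork_center","wrist")[:1]:
    p=np.argwhere(e["mask"])[:,::-1].astype(float); m,v=cv2.PCACompute(p,None)[:2]
    a=[ray("wrist",*(m[0]+k*v[0]),.01) for k in(-40,40)]; dd=a[1]-a[0]
    print(e["score"],e["box"],m,np.degrees(np.arctan2(dd[1],dd[0])))
snap("scene","s13")
a=cv2.imread("pics/w13.png"); b=cv2.imread("pics/s13.png")
cv2.imwrite("pics/m13.png",np.hstack([cv2.resize(a,(400,300)),cv2.resize(b[180:330,400:560],(320,300),interpolation=cv2.INTER_CUBIC)]))
```

```text
27.4 0.9988517664259151 [0.27915481 0.22997521 0.14668361] [ 0.470453   -0.18715512  0.12937194] [-1.93946367e-01 -3.13518038e+00 -1.77297743e-03]
wrist fork_center 0.77 326 224 [ 0.473  -0.1864  0.01  ]
wrist fork_center 0.51 581 201 [0.4789 0.002  0.01  ]
0.67 [0.4744, 0.2727, 0.5458, 0.6269] [[327.62669963 214.3671199 ]] -7.92445494231899
```

View pics/m13.png

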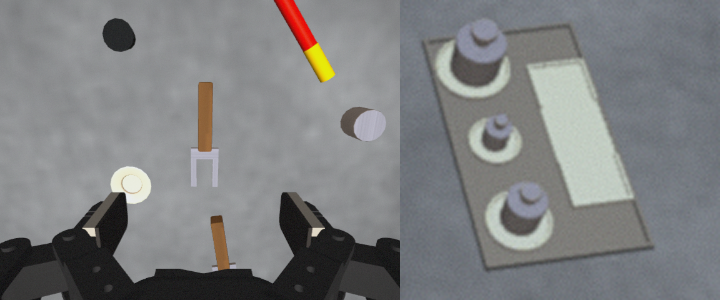

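All three weights are seated, and the fork is aligned between the fingers, handle at (205,120) and prongs at (204,170) in the left half. Grasping the handle.

servo_tool(
  series=[
    [0.013,0,-0.3,0,0,0,0],
    [0.013,0,-0.55,0,0,0,0],
    [0.013,0,-0.75,0,0,0,0],
    [0.013,0,-0.9,0,0,0,0],
    [0.013,0,-0.95,0,0,0,0],
    [0.013,0,-0.95,0,0,0,0],
  ],
  newtons=30,
)

```text
time: 28.2
tool_pos: [0.4712, -0.1873, -0.0138]
tcp_rot: [-0.193, -3.133, -0.002]
wrist_force: [0.2, 0.2, 0.7]
width: 1.001
grip_force: 0.0
```

servo_tool(
  series=[
    [0,0,-0.05,0,0,0,0.3],
    [0,0,-0.08,0,0,0,0.5],
    [0,0,-0.08,0,0,0,0.5],
    [0,0,-0.08,0,0,0,0.6],
    [0,0,-0.08,0,0,0,0.6],
  ],
)

```text
time: 28.7
tool_pos: [0.4726, -0.1886, -0.0242]
tcp_rot: [0.194, 3.135, -0.001]
wrist_force: [0.3, -0.3, 1.3]
width: 0.4
grip_force: 0.0
```

servo_tool(
  series=[
    [0,0,0,0,0,0,0.75],
    [0,0,0,0,0,0,0.9],
    [0,0,0,0,0,0,1],
    [0,0,0,0,0,0,1],
    [0,0,0,0,0,0,1],
  ],
)

```text
time: 29.2
tool_pos: [0.4725, -0.1886, -0.0243]
tcp_rot: [0.194, 3.135, -0.001]
wrist_force: [-1.1, -0.2, 4.5]
width: 0.17
grip_force: 31.1
```

servo_tool(
  series=[
    [0,0,0.1,0,0,0,1],
    [0,0,0.4,0,0,0,1],
    [0,0,0.7,0,0,0,1],
    [0,0,0.85,0,0,0,1],
    [0,0,0.85,0,0,0,1],
  ],
)

```text
time: 29.7
tool_pos: [0.4753, -0.1897, 0.107]
tcp_rot: [0.193, 3.128, -0.005]
wrist_force: [0.5, 0.3, -0.3]
width: 0.171
grip_force: 30.6
```

servo_tool(
  series=[
    [0.05,0.3,0,0,0,0,1],
    [0.1,0.6,0,0,0,0.03,1],
    [0.15,1,0,0,0,0.062,1],
    [0.15,1,0,0,0,0.062,1],
  ],
)

```text
time: 30.1
tool_pos: [0.4932, -0.0342, 0.1008]
tcp_rot: [0.12, -3.136, -0.003]
wrist_force: [0.7, -0.2, -1.1]
width: 0.175
grip_force: 30.6
```

servo_tool(
  series=[
    [0.05,0.33,0,0,0,0,1],
    [0.1,0.66,0,0,0,0,1],
    [0.15,1,0,0,0,0,1],
    [0.15,1,0,0,0,0,1],
  ],
)

```text
time: 30.5
tool_pos: [0.5168, 0.1162, 0.1014]
tcp_rot: [0.119, -3.138, -0.002]
wrist_force: [-0.8, -0.2, -0.7]
width: 0.178
grip_force: 30.6
```

servo_tool(
  series=[
    [0.05,0.33,0,0,0,0,1],
    [0.1,0.66,0,0,0,0,1],
    [0.15,1,0,0,0,0,1],
    [0.15,1,0,0,0,0,1],
    [0.15,1.0,0,0,0,0,1],
    [0.15,1.0,0,0,0,0,1],
  ],
)

```text
time: 31.1
tool_pos: [0.5387, 0.2597, 0.1013]
tcp_rot: [0.11, -3.137, 0.003]
wrist_force: [-0.7, 0.3, -0.8]
width: 0.171
grip_force: 30.5
```

Run:
```python
from h import *
s=bot.read_state();print(s["time"],s["width"],s["wrist_force"],s["tool_pos"],s["tcp_rot"])
a=snap("wrist","w14"); marks("wrist",["fork_seat_floor"])
```

```text
31.1 0.1714829123336267 [-0.69948111  0.2817619  -0.77458223] [0.53873283 0.25968399 0.10134829] [ 1.10231770e-01 -3.13721047e+00  2.84367832e-03]
wrist fork_seat_floor 0.71 354 234 [0.5415 0.28   0.007 ]
```

View pics/w14.png

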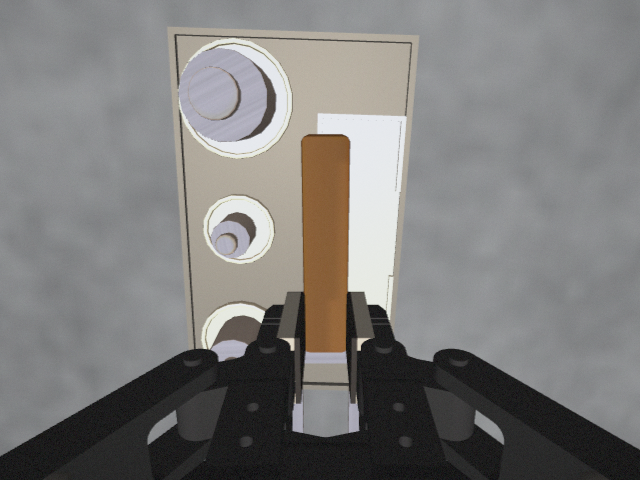

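The fork is held straight and parallel to the trough. I'll move +20 mm in y and lower.

servo_tool(
  series=[
    [0.01,0.13,-0.05,0,0,0,1],
    [0.01,0.13,-0.2,0,0,0,1],
    [0.01,0.13,-0.4,0,0,0,1],
    [0.01,0.13,-0.58,0,0,0,1],
    [0.01,0.13,-0.7,0,0,0,1],
    [0.01,0.13,-0.75,0,0,0,1],
    [0.01,0.13,-0.75,0,0,0,1],
  ],
)

```text
time: 31.9
tool_pos: [0.54, 0.2806, -0.0113]
tcp_rot: [0.111, -3.137, 0.002]
wrist_force: [0.2, -0.1, -0.4]
width: 0.175
grip_force: 30.5
```

Run:
```python
from h import *
s=bot.read_state();print(s["time"],s["width"],s["wrist_force"],s["tool_pos"],s["tcp_rot"])
a=snap("wrist","w15");b=snap("scene","s15")
a=cv2.imread("pics/w15.png"); b=cv2.imread("pics/s15.png")
cv2.imwrite("pics/m15.png",np.hstack([cv2.resize(a,(400,300)),cv2.resize(b[180:330,400:560],(320,300),interpolation=cv2.INTER_CUBIC)]))
```

```text
31.9 0.17531506384153303 [ 0.19974126 -0.0751588  -0.43019044] [ 0.54001754  0.28058236 -0.01128618] [ 1.10589018e-01 -3.13707239e+00  1.50805859e-03]
```

View pics/m15.png

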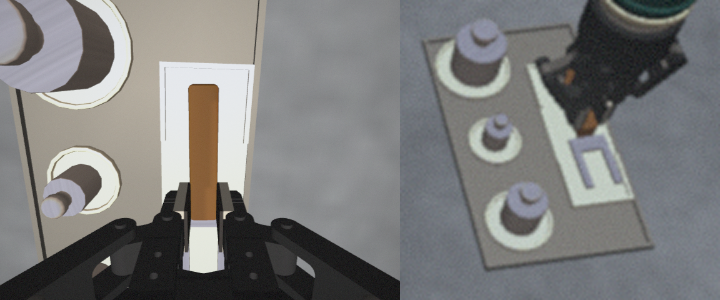

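The fork lies inside the trough's outline on all sides. I'll do the final lowering and release.

servo_tool(
  series=[
    [0,0,-0.02,0,0,0,1],
    [0,0,-0.035,0,0,0,1],
    [0,0,-0.042,0,0,0,1],
    [0,0,-0.045,0,0,0,1],
    [0,0,-0.045,0,0,0,1],
  ],
)

```text
time: 32.5
tool_pos: [0.5411, 0.2812, -0.0165]
tcp_rot: [-0.112, 3.14, 0.0]
wrist_force: [0.5, -0.6, -1.0]
width: 0.172
grip_force: 30.5
```

servo_tool(
  series=[
    [0,0,-0.006,0,0,0,1],
    [0,0,-0.01,0,0,0,1],
    [0,0,-0.01,0,0,0,1],
  ],
)

```text
time: 32.8
tool_pos: [0.5413, 0.2813, -0.0173]
tcp_rot: [-0.112, 3.139, 0.0]
wrist_force: [-1.4, -1.2, 4.4]
width: 0.175
grip_force: 31.1
```

Contact. Releasing and backing off.

servo_tool(
  series=[
    [0,0,0,0,0,0,0.9],
    [0,0,0,0,0,0,0.75],
    [0,0,0,0,0,0,0.6],
    [0,0,0,0,0,0,0.5],
    [0,0,0,0,0,0,0.5],
    [0,0,0.2,0,0,0,0.5],
    [0,0,0.5,0,0,0,0.5],
    [0,0,0.9,0,0,0,0.5],
    [0,0,0.9,0,0,0,0.5],
  ],
)

```text
time: 33.7
tool_pos: [0.5456, 0.2833, 0.1244]
tcp_rot: [-0.111, 3.129, 0.007]
wrist_force: [0.9, -1.1, -0.2]
width: 0.5
grip_force: 0.0
```

servo_tool(
  series=[
    [-0.2,0.2,0.3,0,0,0,0.5],
    [-0.4,0.6,0.5,0,0,0,0.5],
    [-0.6,0.9,0.5,0,0,0,0.5],
    [-0.6,1,0.5,0,0,0,0.5],
    [-0.6,1,0.5,0,0,0,0.5],
  ],
)

```text
time: 34.2
tool_pos: [0.4488, 0.4367, 0.1932]
tcp_rot: [-0.12, 3.138, 0.007]
wrist_force: [0.8, -0.4, 0.1]
width: 0.494
grip_force: 0.0
```

Run:
```python
from h import *
s=bot.read_state();print(s["time"],s["wrist_force"],s["tool_pos"])
snap("scene","s16");snap("top","t16")
b=cv2.imread("pics/s16.png");a=cv2.imread("pics/t16.png")
cv2.imwrite("pics/m16.png",np.hstack([cv2.resize(b[180:330,400:560],(400,375),interpolation=cv2.INTER_CUBIC),cv2.resize(a[165:295,140:270],(375,375),interpolation=cv2.INTER_CUBIC)]))
```

```text
34.2 [ 0.84375901 -0.41611659  0.10090839] [0.44884135 0.43672459 0.19324983]
```

View pics/m16.png

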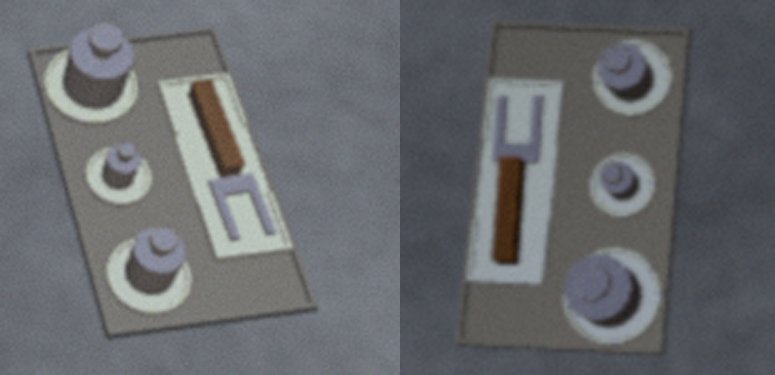

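All three weights stand in their seats and the fork lies flat in the trough.

```bash
python3 -c "
from workcell import bot
print(bot.finish_job())"
```

```text
the job is handed in; nothing more can be done
None
```

The kit is packed and handed in at about 34 s: the last pictures show the three weights upright in their own seats and the fork flat in the long seat, and I did not move the plain cylinder or the scraper.

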